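# Seat the blue block in the setting fixture

### The arm

A 6-joint arm with a two-finger parallel gripper is mounted at the origin on the work surface. World frame = base frame: x ahead of the robot, y to its left, z up, the work surface at z = 0. Lengths are in m, angles in rad, forces in N, time in s.
With the tool pointing down it reaches from about 0.375 to 0.9 m from the base axis. Payload 3.1 kg.
Tool frame: the origin (TCP) lies midway between the tips of the shut fingers; the grasp point (between the pads) lies 19 mm behind it; z points along the fingers, y is the line along which they close (so a half turn about z gives the same grasp; the last joint's range is limited). The gripper opens to 85 mm and grips with 20 to 120 N. Pads are 22 mm wide; open, the fingers measure 114 mm over their backs; the gripper's body (76 mm by 85 mm) begins 54 mm behind the grasp point. The pads swing forward as they close: fully open they stand 13 mm farther back than shut.
Start: joints at [-1.367, 0.527, 1.433, -0, 1.181, -0.178], TCP at [0.233, -0.58, 0.193] pointing down, gripper open.
Joint ranges: [-3.08, 3.08], [-0.75, 2.2], [0.22, 2.44], [-1.43, 4.57], [0, 2.65], [-2.85, 2.85]. Speed limits (rad/s): [2.79, 2.79, 3.14, 3.14, 3.14, 3.14].

### API

Orientations are given as a unit quaternion [x, y, z, w].
In Python, from station import manip gives the robot as it stands. The module is installed in compiled form; this text tells all that it offers.
- The arm moves only by the tool apply_moves, never from a script. Its arguments are lists of equal length, an entry for each row: "claw": the gripper's target within -1 to 1 (fully open at 1, half-way at 0, shut at -1); "travel": the shift along the tool's x, y, z scaled (see below), a list of three; "turn": the turn, a rotation vector about the tool's x, y, z scaled (see below), a list of three. In form: {"claw": [claw, ...], "travel": [[dx, dy, dz], ...], "turn": [[rx, ry, rz], ...]}. A call has 1 to 5 rows; each row is the pose to reach, as a shift and turn from the pose commanded when the call began, along the tool's axes at that moment, turning the shorter way round; what a row does not reach only later rows make up. The controller multiplies each number of a shift by 800 mm and each number of a turn by 180 degrees. A row lasts 1/12 s, in which the tool goes at most 41.7 mm and 7.16 degrees, less where a joint would pass 70% of its speed; a pose out of reach is approached as far as the arm can. A call with a number of a shift or a turn outside -1 to 1 is refused whole. A call with a gripper value outside its range is refused whole. The fingers move at their own pace and stop on an object; "newtons" is the grip in N (left out, the last holds). Time passes only in rows, so rows that repeat a pose let the fingers close. It gives the time, the measured TCP pose, the force, the opening and the grip force at its end, in the units of the state.
- manip.sense(): the state, without advancing time (a new reading comes with each control period).
- manip.snapshot(name): name is "scene" or "side" or "wrist"; returns a dict with "pixels" (400x640x3 uint8, red, green, blue), "depth" (400x640 float32, m along the optical axis (not along the pixel's ray), 0 where there is no reading), "intrinsics" (3x3 intrinsics, pixels), "R" (3x3) and "t" (3): a world point X has camera coordinates R X + t. Camera axes: x right, y down, z forward; pixel columns grow to the right and rows downward; lengths in m; the calibration is good to about 2 mm. A picture is of the moment at which its call begins.
- manip.sign_off(): hands the job in; it is judged then, once.
The state is a dict: "t": time; "q": joint angles; "qd": joint speeds; "tau": joint torques, N m; "tcp_pos": TCP position; "tool_rot": TCP orientation; "force": force on the tool from outside, world axes, zero at the start; "ft_torque": the same for the moment, N m; "finger_gap": opening from 0.0 (shut) to 1.0 (fully open); "gripper_force": force on a finger pad.
Only numpy, scipy, OpenCV 4.12 (cv2) and the standard library are available. Lean on these libraries where they do the work, as an engineer would, in place of code of your own. Each camera call takes 0.05 s, during which the arm holds its last target. There are 200 camera calls.

### The job

Push the blue block along the bench with the fingers, without picking it up, until it lies flush against the long aluminium rail, between the end stop and the red sliding stop. Then push the red sliding stop along the rail towards the end stop, until the block sits snugly between the two, still flush against the rail. Leave everything else on the bench where it is.

Things in the scene. Friction and masses are not known exactly. Their poses are not given: they have to be found in the camera images.
- fixture: Fixed aluminium L. Origin at bench level on the rail's front face (towards the robot); x away from the block, y along the rail to the end stop, z up. Rail: x 0 to 25 mm, y -190 to +155, 30 mm high. End stop: x -70 to 0, inner face at y = +130, 25 mm thick, 30 mm high. The floor before the rail is the bench itself. Turned at most 20 degrees from facing the robot.
- block_center (a point): Centre of the loose blue block, 50 (its x) x 100 (its y) x 40 mm high, 0.35 to 0.7 kg, lying on the bench on the robot's side of the rail, up to 0.42 rad out of line with the fixture. Seated, its axes agree with the fixture's, a long side is against the rail and the centre is at fixture x = -25, y = +80 mm.
- slide (a joint): Travel (m) of the red sliding stop along the rail towards the end stop, 0 to 0.24; starts at 0 to 0.03. Its inner face is at fixture y = -0.130 + value: 0.160 when the block is snug between it and the end stop. It stays where left; takes about 2 N to slide, plus the block's friction.
- slide_back (a point): Point on the outer face (the one to push) of the red stop's arm, at fixture x = -50 mm, 20 mm above the bench; axes as the fixture's. The arm is 20 mm thick, sticks out 75 mm from the rail, 3 to 45 mm above the bench. Its saddle, with a black knob (top 55 mm up), rides over the rail only and reaches 16 mm behind the outer face.
- spare_center (a point): Bystander, leave alone: bare-steel block of the same size, left of the work; its centre.
- screwdriver: Bystander, leave alone: red-handled screwdriver lying behind the rail; origin at its underside.
- screwjar: Bystander, leave alone: amber screw jar, 50 mm across, 60 mm high, behind the rail; origin at its underside.
- bushing: Bystander, leave alone: brass ring, 30 mm across, 30 mm high, standing in front of the end stop, about 150 to 170 mm from the rail; origin at its underside.
- wrench: Bystander, leave alone: steel wrench lying flat, on the right; origin at its underside.
- water: Bystander, leave alone: water bottle, 64 mm across, 200 mm high, far left; origin at its underside.
- mug: Bystander, leave alone: white mug, 80 mm across, 90 mm high, on the right; origin at its underside.
Mind the look-alikes: they are no part of the job. Leave any turquoise look-alike of the part that bears block_center alone.

How it is judged:
By the outcome, as a careful person would: the job done as asked, in the order asked, and still so for the second after the job is handed in, with the robot touching nothing.
It also fails if it takes over 51 s, if anything falls off the work surface, if the arm or the gripper's body presses on something with over 40 N, if the wrist force passes 120 N, or if a joint passes its speed limit or range.

## Working session

There is one attempt and no reset: what is moved stays moved. The work goes in short steps, Python scripts to look and compute and a tool call to move; the robot and the scene stay as the last step left them, time stands still between calls to the robot, and variables do not carry over. Pictures are saved under pics/ and viewed, at most 10 in all, crops included, and the job is handed in when it is done.

Besides the shell and the picture viewer there is one more tool, called after ">>>" by a JSON object that holds its "api" and its "payload", one argument or row to a line. apply_moves: Moves the arm, as the interface text tells. Shifts and turns lie within -1 to 1; 1 stands for 800 mm of shift or 180 degrees of turn. Its arguments: {"type":"object","properties":{"claw":{"type":"array","items":{"type":"number"}},"travel":{"type":"array","items":{"type":"array","items":{"type":"number"}}},"turn":{"type":"array","items":{"type":"array","items":{"type":"number"}}},"newtons":{"type":"number"}},"required":["claw","travel","turn"]}

```bash
mkdir -p pics; python3 - <<'E'
from station import manip
import cv2,numpy as np
s=manip.sense();print({k:np.round(v,3).tolist() for k,v in s.items()})
for n in("scene","side"):
    p=manip.snapshot(n);np.savez(n+"0.npz",**p);cv2.imwrite(f"pics/{n}0.png",p["pixels"][...,::-1]);print(p["R"].round(3),p["t"].round(3),p["intrinsics"])
E
```

```text
{'t': 0.0, 'q': [-1.366, 0.528, 1.434, 0.0, 1.181, -0.178], 'qd': [-0.0, -0.001, -0.001, 0.0, -0.001, 0.001], 'tau': [-0.0, -44.235, -17.802, -0.0, 0.009, -0.0], 'tcp_pos': [0.233, -0.579, 0.192], 'tool_rot': [0.982, 0.19, -0.0, -0.001], 'force': [0.468, 0.031, 0.025], 'ft_torque': [0.026, -0.015, -0.034], 'gripper_force': 0.0, 'finger_gap': 1.0}
[[ 0.579  0.815  0.014]
 [ 0.599 -0.414 -0.685]
 [-0.553  0.405 -0.728]] [-0.34  -0.309  1.412] [[385.25352807   0.         317.16097028]
 [  0.         385.25352807 195.46102358]
 [  0.           0.           1.        ]]
[[-0.952 -0.306  0.009]
 [-0.201  0.606 -0.77 ]
 [ 0.23  -0.735 -0.638]] [0.535 0.163 0.735] [[371.00472572   0.         314.80462771]
 [  0.         371.00472572 200.48211205]
 [  0.           0.           1.        ]]
```

View pics/scene0.png

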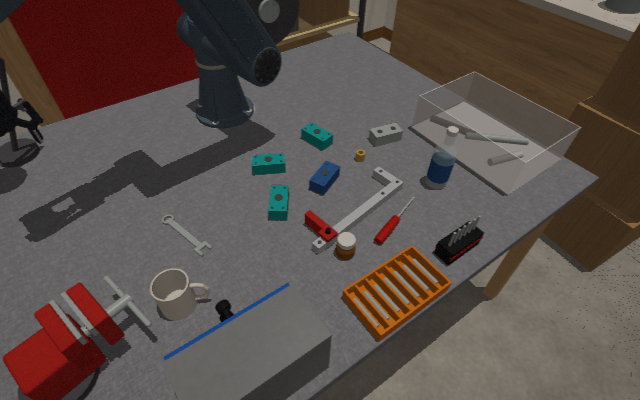

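View pics/side0.png

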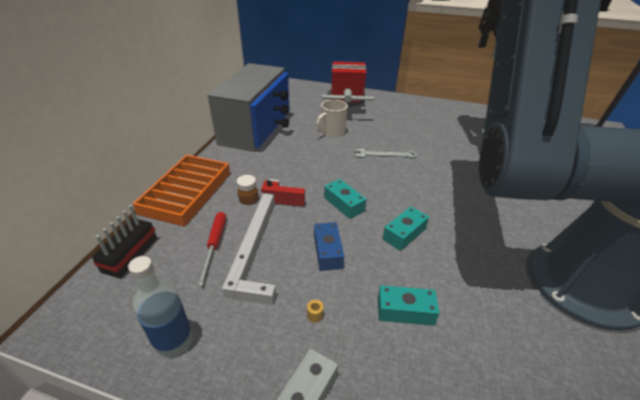

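The scene view shows the blue block at (325,177), the rail from (320,243) to (395,185), the end stop at (385,175), and the red stop's arm at (320,225). The turquoise look-alikes are at (279,202), (269,163) and (317,136). In the side view the blue block is at (329,245), the end stop at (250,290) and the red arm at (285,193).

```bash
cat > h.py <<'E'
import numpy as np,cv2
def cloud(p):
    K=p["intrinsics"];d=p["depth"];v,u=np.mgrid[:400,:640]
    c=np.stack([(u-K[0,2])/K[0,0]*d,(v-K[1,2])/K[1,1]*d,d],-1)
    W=(c-p["t"])@p["R"]; W[d==0]=np.nan
    return W,cv2.cvtColor(np.ascontiguousarray(p["pixels"]),cv2.COLOR_RGB2HSV)
def rect(P): 
    r=cv2.minAreaRect(P[:,:2].astype(np.float32)*1000); return np.round(r[0],1),np.round(r[1],1),round(r[2],1)
def block(W,H,lo=34,hi=46):
    z=W[...,2]*1000; m=(H[...,0]>100)&(H[...,0]<125)&(H[...,1]>110)&(z>lo)&(z<hi)&(W[...,0]<.9)&(W[...,0]>.3)&(abs(W[...,1])<.45)
    n,l,st,_=cv2.connectedComponentsWithStats(m.astype(np.uint8)); 
    return W[l==1+st[1:,4].argmax()]
E
python3 - <<'E'
from h import *
for n in("scene","side"):
    p=np.load(n+"0.npz");W,H=cloud(p);z=W[...,2]*1000
    B=block(W,H);print(n,"blue",len(B),rect(B),np.median(B[:,2]))
    reg=(W[...,0]>.4)&(W[...,0]<.95)&(abs(W[...,1])<.45)
    m=reg&(H[...,1]<60)&(z>24)&(z<34)
    k,l,st,c=cv2.connectedComponentsWithStats(m.astype(np.uint8))
    for i in range(1,k):
        if st[i,4]>150: P=W[l==i];print("grey",st[i],rect(P),np.median(P[:,2]),np.nanmin(P[:,:2],0),np.nanmax(P[:,:2],0))
    for nm,hm,lo,hi in(("red",(H[...,0]<6)|(H[...,0]>172),36,48),("turq",(H[...,0]>78)&(H[...,0]<98),34,46),("amber",(H[...,0]>8)&(H[...,0]<28),20,70)):
        m=reg&hm&(H[...,1]>120)&(z>lo)&(z<hi)
        k,l,st,c=cv2.connectedComponentsWithStats(m.astype(np.uint8))
        for i in range(1,k):
            if st[i,4]>40: P=W[l==i];print(nm,st[i],rect(P),np.median(P[:,2]))
E
```

```text
scene blue 377 (array([508.3,  83.3]), array([ 51.1, 101.1]), 25.1) 0.040955150829953386
grey [332 167  72  68 892] (array([635.7, 113.9]), array([ 94.8, 276.5]), 8.5) 0.031061210969068352 [ 0.56972344 -0.01720954] [0.7024074  0.25631894]
red [305 210  32  32 323] (array([659.1, -46.1]), array([106.6,  36.6]), 6.0) 0.04542778820737404
red [451 236  32  23  55] (array([925.1, 220.4]), array([114.6,   4.3]), 88.8) 0.03943451158383772
turq [268 185  21  29 442] (array([515.4, -80.8]), array([ 50.4, 102. ]), 54.6) 0.04095087769304212
amber [356 150   9   8  61] (array([487.6, 236.4]), array([25.3, 27.5]), 50.8) 0.02943177473299751
amber [336 245  19  12 127] (array([752.9, -35.3]), array([46.9, 22.7]), 39.4) 0.03227660910363731
amber [ 343  245  103   86 1882] (array([894.3,   1.9]), array([221.1, 111.3]), 90.0) 0.030273485132384217
side blue 744 (array([507.4,  83.4]), array([49.5, 99.6]), 24.3) 0.04003788319775006
grey [ 222  193   53  105 1745] (array([635.9, 106.2]), array([ 94.6, 290. ]), 8.8) 0.030008506251713054 [ 0.56774647 -0.03380489] [0.70187094 0.2544854 ]
red [262 181  43  16 355] (array([657.3, -45.7]), array([103.9,  34.5]), 7.5) 0.04458830330841485
turq [325 179  41  30 530] (array([513.7, -79.4]), array([50.2, 99.2]), 54.6) 0.039972691671291374
amber [ 139  156   90   65 1803] (array([8.94e+02, 5.00e-01]), array([223.2, 111.8]), 90.0) 0.02892484609718299
amber [239 189  18  11 139] (array([735.8, -10.9]), array([40.8, 18.6]), 25.6) 0.030958851437141298
amber [307 300  16  17 190] (array([486.1, 238.7]), array([26.4, 28.1]), 17.0) 0.029221783466612018
```

```bash
cat >> h.py <<'E'
A=np.deg2rad(8.65);O=np.array([660.,100.]);EX=np.array([np.cos(A),np.sin(A)]);EY=np.array([-EX[1],EX[0]])
def fix(w): d=np.asarray(w)[...,:2]*1000-O; return np.stack([d@EX,d@EY],-1)
def wor(x,y): return (O+x*EX+y*EY)/1000
def to(s,xy,z,yaw=A):
    from scipy.spatial.transform import Rotation as R
    r=R.from_quat(s["tool_rot"]);g=R.from_euler("z",yaw)*R.from_euler("x",np.pi)
    print("travel",np.round(r.inv().apply(np.r_[xy,z]-s["tcp_pos"])/.8,4),"turn",np.round((r.inv()*g).as_rotvec()/np.pi,4))
E
python3 - <<'E'
from h import *
from station import manip
for n in("scene","side"):
    W,H=cloud(np.load(n+"0.npz"));z=W[...,2]*1000
    m=(H[...,0]>78)&(H[...,0]<98)&(H[...,1]>120)&(z>34)&(z<46)
    k,l,st,c=cv2.connectedComponentsWithStats(m.astype(np.uint8))
    for i in range(1,k):
        if st[i,4]>100:
            P=W[l==i];f=fix(P);print(rect(P),f.min(0).round(),f.max(0).round())
    f=fix(block(W,H));print("blue",rect(np.c_[f/1000]),f.min(0),f.max(0))
s=manip.sense();print(wor(-228,10));to(s,np.array([.47,-.2]),.19);to(s,wor(-228,10),.15)
E
```

```text
(array([332.9, 178.1]), array([102.7,  51.9]), 12.8) [-363.   98.] [-260.  155.]
(array([360.1, -22.7]), array([97.7, 53.5]), 61.4) [-364. -130.] [-267.  -27.]
(array([515.4, -80.8]), array([ 50.4, 102. ]), 54.6) [-221. -206.] [-119. -106.]
blue (array([-152.5,    6.3]), array([ 51.1, 101.1]), 16.4) [-186.0788655   -47.06474754] [-113.98541325   59.16223908]
(array([513.7, -79.4]), array([50.2, 99.2]), 54.6) [-222. -208.] [-123. -105.]
(array([359.4, -22. ]), array([100.6,  48.4]), 62.4) [-361. -126.] [-269.  -24.]
(array([332. , 178.5]), array([100.2,  50.5]), 12.6) [-363.  100.] [-263.  155.]
blue (array([-153.3,    6.5]), array([49.5, 99.6]), 15.6) [-188.87456958  -46.2052053 ] [-120.45974912   60.20580856]
[0.4330894  0.07559548]
travel [ 0.4514 -0.329   0.0032] turn [-0.0006 -0.      0.0738]
travel [ 0.5373 -0.6657  0.0539] turn [-0.0006 -0.      0.0738]
```

>>> {"api": "apply_moves", "payload": {
  "claw": [0,0,0,0,0],
  "travel": [
    [0.4514,-0.329,0],
    [0.4514,-0.329,0],
    [0.4514,-0.329,0],
    [0.4514,-0.329,0],
    [0.4514,-0.329,0]
  ],
  "turn": [
    [0,0,0.0369],
    [0,0,0.0738],
    [0,0,0.0738],
    [0,0,0.0738],
    [0,0,0.0738]
  ]
}}

```text
t: 0.52
tcp_pos: [0.3442, -0.401, 0.1924]
tool_rot: [0.997, 0.075, -0.0, -0.0]
force: [0.1, -0.6, 1.4]
finger_gap: 0.497
gripper_force: 0.0
```

```bash
python3 - <<'E'
from h import *
from station import manip
s=manip.sense();print(s["t"],s["tcp_pos"],s["finger_gap"]);to(s,wor(-220,10),.15);to(s,np.array([.47,-.2]),.15)
E
```

```text
0.5167 [ 0.34419647 -0.40104763  0.19242038] 0.49745176939547137
travel [ 0.2089 -0.5725  0.0535] turn [-0.0003  0.     -0.0003]
travel [ 0.193  -0.2249  0.0532] turn [-0.0003  0.     -0.0003]
```

>>> {"api": "apply_moves", "payload": {
  "claw": [0,0,0,0,0],
  "travel": [
    [0.209,-0.5725,0],
    [0.209,-0.5725,0],
    [0.209,-0.5725,0],
    [0.209,-0.5725,0],
    [0.209,-0.5725,0]
  ],
  "turn": [
    [0,0,0],
    [0,0,0],
    [0,0,0],
    [0,0,0],
    [0,0,0]
  ]
}}

```text
t: 0.93
tcp_pos: [0.3848, -0.1967, 0.1926]
tool_rot: [0.997, 0.075, -0.0, -0.0]
force: [0.5, 0.4, 0.6]
finger_gap: 0.499
gripper_force: 0.0
```

>>> {"api": "apply_moves", "payload": {
  "claw": [0,0,0,0,0],
  "travel": [
    [0.12,-0.33,0],
    [0.12,-0.33,0],
    [0.12,-0.33,0],
    [0.12,-0.33,0],
    [0.12,-0.33,0]
  ],
  "turn": [
    [0,0,0],
    [0,0,0],
    [0,0,0],
    [0,0,0],
    [0,0,0]
  ]
}}

```text
t: 1.35
tcp_pos: [0.4257, 0.0075, 0.1928]
tool_rot: [0.997, 0.075, -0.0, -0.0]
force: [-0.2, 0.1, 0.5]
finger_gap: 0.503
gripper_force: 0.0
```

```bash
python3 - <<'E'
from h import *
from station import manip
s=manip.sense();print(s["t"],s["tcp_pos"],s["finger_gap"]);to(s,wor(-220,10),.06);to(s,wor(-220,10),.016)
E
```

```text
1.35 [0.42566303 0.00754359 0.19277447] 0.502594706595352
travel [ 0.032  -0.0827  0.166 ] turn [-0.      0.0001 -0.0001]
travel [ 0.032  -0.0827  0.221 ] turn [-0.      0.0001 -0.0001]
```

>>> {"api": "apply_moves", "payload": {
  "claw": [0,0,0,0,0],
  "travel": [
    [0.02,-0.045,0],
    [0.032,-0.083,0],
    [0.032,-0.083,0.05],
    [0.032,-0.083,0.1],
    [0.032,-0.083,0.15]
  ],
  "turn": [
    [0,0,0],
    [0,0,0],
    [0,0,0],
    [0,0,0],
    [0,0,0]
  ]
}}

```text
t: 1.77
tcp_pos: [0.4422, 0.0761, 0.0722]
tool_rot: [0.997, 0.077, 0.002, 0.0]
force: [0.8, -0.9, -0.1]
finger_gap: 0.5
gripper_force: 0.0
```

```bash
python3 - <<'E'
from h import *
from station import manip
s=manip.sense();print(s["t"],fix(s["tcp_pos"]),s["tcp_pos"][2],s["finger_gap"]);to(s,wor(-220,10),.016)
p=manip.snapshot("wrist");cv2.imwrite("pics/w1.png",p["pixels"][...,::-1])
E
```

```text
1.7667 [-218.94168064    9.0822069 ] 0.07222559384141944 0.5004236904897927
travel [-0.0016 -0.0012  0.0703] turn [ 0.0003 -0.0011  0.0008]
```

View pics/w1.png

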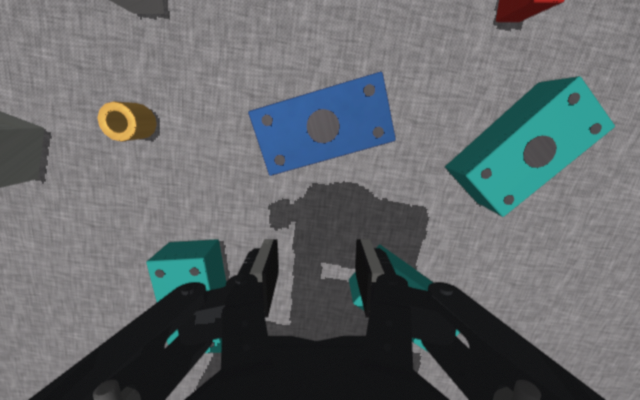

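The wrist view shows the blue block at (322,125), centred ahead of both fingers at (265,270) and (370,270). The turquoise blocks are behind and to the right, clear of the fingers. Next I descend and start pushing.

>>> {"api": "apply_moves", "payload": {
  "claw": [0,0,0,0,0],
  "travel": [
    [0,0,0.04],
    [0,0,0.07],
    [0,0,0.07],
    [0.012,0,0.07],
    [0.024,0,0.07]
  ],
  "turn": [
    [0,0,0],
    [0,0,0],
    [0,0,0],
    [0,0,0],
    [0,0,0]
  ]
}}

```text
t: 2.23
tcp_pos: [0.4616, 0.0778, 0.0184]
tool_rot: [0.997, 0.075, 0.001, 0.0]
force: [0.6, -0.3, 0.6]
finger_gap: 0.498
gripper_force: 0.0
```

>>> {"api": "apply_moves", "payload": {
  "claw": [0,0,0,0,0],
  "travel": [
    [0.01,0,0],
    [0.02,0,0],
    [0.03,0,0],
    [0.04,0,0],
    [0.05,0,0]
  ],
  "turn": [
    [0,0,0],
    [0,0,0],
    [0,0,0],
    [0,0,0],
    [0,0,0]
  ]
}}

```text
t: 2.65
tcp_pos: [0.5011, 0.084, 0.0175]
tool_rot: [0.997, 0.075, 0.001, 0.0]
force: [-0.8, -0.1, -0.2]
finger_gap: 0.498
gripper_force: 0.0
```

```bash
python3 - <<'E'
from h import *
from station import manip
s=manip.sense();print(s["t"],fix(s["tcp_pos"]),s["tcp_pos"][2],s["finger_gap"],s["force"]);to(s,wor(-70,10),.016)
for n in("side","scene"):
    p=manip.snapshot(n);W,H=cloud(p);f=fix(block(W,H));print(rect(np.c_[f/1000]))
E
```

```text
2.65 [-159.49066897    8.107933  ] 0.017539146497567076 0.497709911290342 [-0.81505373 -0.13436196 -0.15407075]
travel [ 0.1119 -0.0024  0.0021] turn [ 0.0001 -0.0004  0.    ]
(array([-153.3,    6.6]), array([49.2, 99. ]), 16.0)
(array([-152.6,    6. ]), array([ 50.5, 101.1]), 16.0)
```

```bash
python3 - <<'E'
from station import manip
import cv2,numpy as np
a=manip.snapshot("wrist")["pixels"];b=manip.snapshot("side")["pixels"][120:360,200:584];b=cv2.resize(b,(800,500))
a=cv2.resize(a,(400,250));c=cv2.resize(b,(800,500))
d=cv2.resize(np.ascontiguousarray(b),(400,250))
cv2.imwrite("pics/c2.png",np.hstack([a,d])[...,::-1])
E
```

```text
(no output)
```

View pics/c2.png

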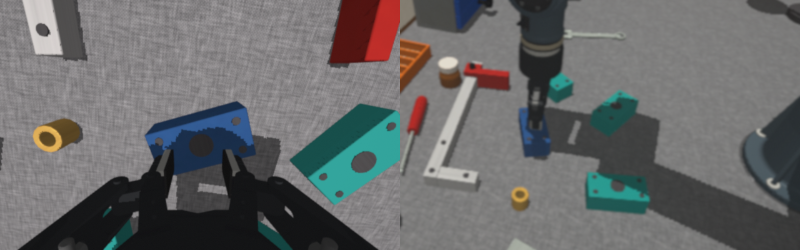

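The left panel (wrist) shows the fingertips at (168,155) and (230,155) overlapping the block's near edge, with the block unmoved. I'll use the wrist depth to check tip height and block position.

```bash
python3 - <<'E'
from h import *
from station import manip
s=manip.sense();print(s["t"],s["tcp_pos"],s["q"].__repr__())
p=manip.snapshot("wrist");W,H=cloud(p);print("cam",-p["R"].T@p["t"])
B=block(W,H,30,60);print(len(B),rect(fix(B)/1000),np.median(B[:,2]))
dk=(H[...,2]<60)&(W[...,2]>0.0)&(W[...,2]<.12)
f=fix(W)
for c in range(240,400,12):
    r=np.where(dk[:,c]&(np.arange(400)>200))[0]
    if len(r): q=r[0];print(c,q,W[q+3,c].round(3),f[q+3,c].round(1))
E
```

```text
2.85 [0.49955838 0.08393148 0.01674276] array([-5.44454029e-02,  6.62728405e-01,  1.86406224e+00, -3.96137958e-05,
        6.15555162e-01,  1.36530017e+00])
cam [0.57268254 0.09500697 0.19687143]
10053 (array([-153.3,    4.5]), array([50. , 99.6]), 15.6) 0.038985624132205854
240 269 [0.501 0.118 0.087] [-154.2   41.9]
252 249 [0.5   0.117 0.066] [-155.1   41.1]
264 265 [0.507 0.108 0.089] [-150.6   30.6]
276 239 [0.506 0.106 0.061] [-151.8   29.3]
312 213 [0.515 0.089 0.041] [-145.    10.6]
324 210 [0.518 0.082 0.039] [-143.5    3.6]
336 216 [0.515 0.074 0.04 ] [-147.2   -3.6]
360 239 [0.513 0.063 0.063] [-150.9  -14.5]
372 282 [0.508 0.062 0.095] [-155.7  -15.1]
384 232 [0.51  0.044 0.041] [-157.1  -32.6]
396 274 [0.517 0.055 0.1  ] [-148.4  -23. ]
```

```bash
python3 - <<'E'
from h import *
from station import manip
p=manip.snapshot("wrist");W,H=cloud(p)
cv2.imwrite("pics/c3.png",cv2.resize(p["pixels"][140:340,200:440],(720,600),interpolation=cv2.INTER_CUBIC)[...,::-1])
f=fix(W)
for c in (256,262,268,274,280,362,368,374,380):
    print(c,[(r,int(W[r,c,2]*1000),int(f[r,c,0])) for r in range(215,300,8)])
E
```

```text
256 [(215, 39, -145), (223, 38, -150), (231, 38, -155), (239, 37, -161), (247, 38, -166), (255, 69, -155), (263, 84, -151), (271, 91, -151), (279, 98, -150), (287, 105, -149), (295, 109, -150)]
262 [(215, 39, -145), (223, 39, -150), (231, 38, -155), (239, 39, -160), (247, 69, -150), (255, 78, -150), (263, 85, -150), (271, 92, -150), (279, 93, -154), (287, 94, -157), (295, 95, -160)]
268 [(215, 39, -145), (223, 38, -150), (231, 38, -156), (239, 60, -151), (247, 69, -150), (255, 78, -150), (263, 85, -150), (271, 86, -154), (279, 87, -157), (287, 88, -161), (295, 90, -163)]
274 [(215, 38, -145), (223, 38, -150), (231, 39, -155), (239, 60, -151), (247, 68, -151), (255, 69, -155), (263, 69, -159), (271, 71, -163), (279, 72, -167), (287, 73, -171), (295, -1, -229)]
280 [(215, 39, -145), (223, 40, -150), (231, 39, -155), (239, 39, -160), (247, 39, -166), (255, 39, -171), (263, 38, -177), (271, 38, -183), (279, -1, -214), (287, 0, -221), (295, 0, -229)]
362 [(215, 39, -145), (223, 39, -150), (231, 39, -155), (239, 59, -151), (247, 70, -150), (255, 77, -151), (263, 78, -155), (271, 79, -158), (279, 79, -162), (287, 81, -165), (295, 84, -168)]
368 [(215, 38, -145), (223, 38, -150), (231, 38, -155), (239, 59, -151), (247, 70, -150), (255, 77, -151), (263, 84, -151), (271, 91, -151), (279, 93, -153), (287, 93, -157), (295, 92, -162)]
374 [(215, 39, -145), (223, 39, -150), (231, 39, -155), (239, 39, -160), (247, 39, -166), (255, 79, -150), (263, 85, -150), (271, 92, -150), (279, 94, -153), (287, 98, -154), (295, 109, -149)]
380 [(215, 39, -145), (223, 38, -150), (231, 39, -155), (239, 39, -160), (247, 39, -166), (255, 69, -155), (263, 78, -154), (271, 91, -151), (279, 99, -149), (287, 104, -149), (295, 108, -150)]
```

View pics/c3.png

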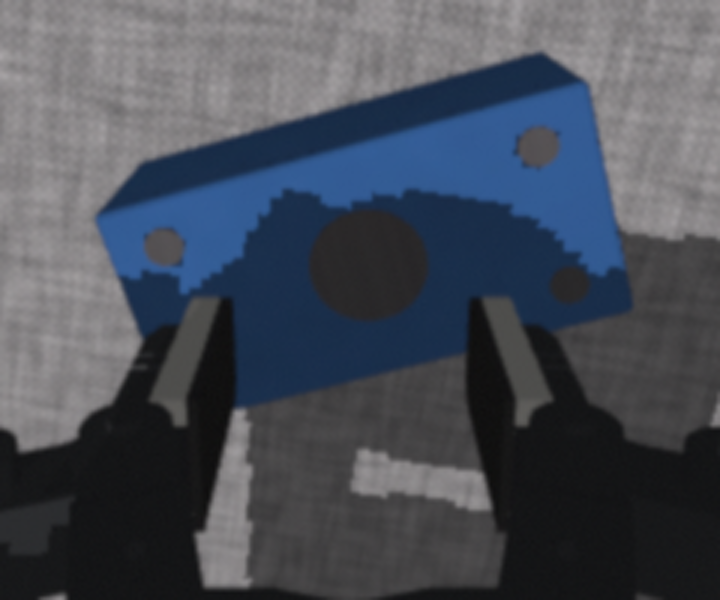

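The close-up shows the pad tips at (205,300) and (490,300) hovering above the block top. Depth puts them about 58 mm up, so the tips sit about 40 mm higher than the reported TCP. I'll back off, go lower and check by depth.

>>> {"api": "apply_moves", "payload": {
  "claw": [0,0,0,0,0],
  "travel": [
    [-0.04,0,0],
    [-0.075,0,0],
    [-0.075,0,0.0],
    [-0.075,0,0.02],
    [-0.075,0,0.035]
  ],
  "turn": [
    [0,0,0],
    [0,0,0],
    [0,0,0],
    [0,0,0],
    [0,0,0]
  ]
}}

```text
t: 3.37
tcp_pos: [0.4398, 0.0748, -0.0112]
tool_rot: [0.997, 0.075, 0.0, 0.0]
force: [-0.1, -0.4, -0.2]
finger_gap: 0.507
gripper_force: 0.0
```

```bash
cat >> h.py <<'E'
def tips(p):
    W,H=cloud(p);f=fix(W)
    for c in (262,268,274,362,368,374):
        r=[r for r in range(200,300) if abs(f[r,c,0]-np.nanmedian(f[255:262,c,0]))<6]
        print(c,r[0],W[r[0]:r[0]+4,c,2].round(3),f[r[0],c].round(1))
E
python3 - <<'E'
from h import *
from station import manip
s=manip.sense();print(s["t"],fix(s["tcp_pos"]),s["tcp_pos"][2],s["force"],s["q"].round(4))
p=manip.snapshot("wrist");tips(p);W,H=cloud(p);f=fix(W)
for c in(268,368):print([(r,int(W[r,c,2]*1000),int(f[r,c,0])) for r in range(215,280,6)])
E
```

```text
3.3667 [-221.48669561    8.17878461] -0.011183232754550139 [-0.11429976 -0.43511452 -0.22595623] [-0.083   0.6896  2.026  -0.      0.4259  1.3371]
262 208 [-0.001 -0.002 -0.001 -0.001] [-205.    42.5]
268 209 [-0.001 -0.002 -0.002 -0.001] [-205.5   38.6]
274 218 [-0.001 -0.    -0.001 -0.001] [-211.6   35.1]
362 211 [-0.002 -0.001 -0.001 -0.   ] [-207.3  -21.2]
368 208 [-0.001 -0.001 -0.    -0.002] [-205.1  -24.8]
374 208 [-0.001 -0.002  0.    -0.001] [-205.   -28.6]
[(215, 0, -209), (221, -1, -213), (227, 0, -217), (233, -1, -222), (239, 31, -211), (245, 39, -211), (251, 45, -211), (257, 51, -211), (263, 58, -210), (269, 58, -213), (275, 59, -215)]
[(215, 0, -209), (221, -1, -214), (227, 0, -217), (233, -1, -222), (239, 32, -211), (245, 40, -210), (251, 45, -211), (257, 53, -210), (263, 57, -211), (269, 63, -210), (275, 65, -212)]
```

Tips measure about 29 mm up with TCP reading -11 mm, so the 40 mm offset holds. I'll go down another 14 mm and push.

>>> {"api": "apply_moves", "payload": {
  "claw": [0,0,0,0,0],
  "travel": [
    [0,0,0.01],
    [0,0,0.017],
    [0.01,0,0.017],
    [0.02,0,0.017],
    [0.03,0,0.017]
  ],
  "turn": [
    [0,0,0],
    [0,0,0],
    [0,0,0],
    [0,0,0],
    [0,0,0]
  ]
}}

```text
t: 3.83
tcp_pos: [0.465, 0.0786, -0.0246]
tool_rot: [0.997, 0.076, -0.0, -0.0]
force: [-2.2, 1.1, 0.3]
finger_gap: 0.5
gripper_force: 1.1
```

>>> {"api": "apply_moves", "payload": {
  "claw": [0,0,0,0,0],
  "travel": [
    [0.01,0,0],
    [0.02,0,0],
    [0.03,0,0],
    [0.04,0,0],
    [0.05,0,0]
  ],
  "turn": [
    [0,0,0],
    [0,0,0],
    [0,0,0],
    [0,0,0],
    [0,0,0]
  ]
}}

```text
t: 4.25
tcp_pos: [0.5011, 0.0848, -0.0246]
tool_rot: [0.997, 0.075, -0.003, -0.0]
force: [-8.0, -1.7, 4.9]
finger_gap: 0.496
gripper_force: 3.7
```

```bash
cat >> h.py <<'E'
def look(names=("wrist","side")):
    from station import manip
    s=manip.sense();print(round(s["t"],2),"tcp",fix(s["tcp_pos"]).round(1),s["tcp_pos"][2].round(4),"F",s["force"].round(1))
    for n in names:
        p=manip.snapshot(n);W,H=cloud(p);B=block(W,H);print(n,rect(fix(B)/1000),len(B))
E
python3 -c "
from h import *
look()"
```

```text
4.25 tcp [-159.4    8.9] -0.0246 F [-8.  -1.7  4.9]
wrist (array([-124.7,   -2.2]), array([100. ,  52.4]), 89.9) 21557
side (array([-113.2,    1.4]), array([ 45.8, 101.6]), 11.0) 529
```

>>> {"api": "apply_moves", "payload": {
  "claw": [0,0,0,0,0],
  "travel": [
    [0.012,0,0],
    [0.024,0,0],
    [0.036,0,0],
    [0.048,0,0],
    [0.06,0,0]
  ],
  "turn": [
    [0,0,0],
    [0,0,0],
    [0,0,0],
    [0,0,0],
    [0,0,0]
  ]
}}

```text
t: 4.77
tcp_pos: [0.5507, 0.0918, -0.0248]
tool_rot: [0.997, 0.075, -0.001, -0.0]
force: [-4.9, -0.6, 1.1]
finger_gap: 0.502
gripper_force: 2.3
```

>>> {"api": "apply_moves", "payload": {
  "claw": [0,0,0,0,0],
  "travel": [
    [0.012,0,0],
    [0.024,0,0],
    [0.036,0,0],
    [0.045,0,0],
    [0.05,0,0]
  ],
  "turn": [
    [0,0,0],
    [0,0,0],
    [0,0,0],
    [0,0,0],
    [0,0,0]
  ]
}}

```text
t: 5.18
tcp_pos: [0.593, 0.0978, -0.0248]
tool_rot: [0.997, 0.075, 0.001, 0.0]
force: [-2.1, -0.7, -2.0]
finger_gap: 0.502
gripper_force: 1.4
```

```bash
python3 -c "
from h import *
look()"
```

```text
5.18 tcp [-66.6   7.9] -0.0248 F [-2.1 -0.7 -2. ]
wrist (array([-32. ,  -3.2]), array([100.1,  51.8]), 89.8) 21471
side (array([-30.7,  -1.3]), array([47. , 99.2]), 0.9) 402
```

>>> {"api": "apply_moves", "payload": {
  "claw": [0,0,0,0,0],
  "travel": [
    [0.003,0,0],
    [0.005,0,0],
    [0.007,0,0],
    [0.008,0,0],
    [0.008,0,0]
  ],
  "turn": [
    [0,0,0],
    [0,0,0],
    [0,0,0],
    [0,0,0],
    [0,0,0]
  ]
}}

```text
t: 5.7
tcp_pos: [0.5939, 0.0982, -0.0246]
tool_rot: [0.997, 0.075, -0.003, 0.0]
force: [-7.0, -2.1, 5.2]
finger_gap: 0.505
gripper_force: 3.6
```

>>> {"api": "apply_moves", "payload": {
  "claw": [0,0,0,0,0],
  "travel": [
    [0.001,0,0],
    [0.002,0,0],
    [0.002,0,0],
    [0.002,0,0],
    [0.002,0,0]
  ],
  "turn": [
    [0,0,0],
    [0,0,0],
    [0,0,0],
    [0,0,0],
    [0,0,0]
  ]
}}

```text
t: 6.12
tcp_pos: [0.5952, 0.0985, -0.0246]
tool_rot: [0.997, 0.075, -0.003, 0.0]
force: [-6.5, -1.9, 5.4]
finger_gap: 0.499
gripper_force: 3.8
```

```bash
python3 -c "
from h import *
look()"
```

```text
6.12 tcp [-64.3   8.3] -0.0246 F [-6.5 -1.9  5.4]
wrist (array([-29.1,  -2.8]), array([100.3,  51.3]), 89.9) 21595
side (array([-29.9,  -0.5]), array([46.6, 98.9]), 0.1) 387
```

>>> {"api": "apply_moves", "payload": {
  "claw": [0,0,0,0,0],
  "travel": [
    [0.002,0,0],
    [0.004,0,0],
    [0.006,0,0],
    [0.007,0,0],
    [0.007,0,0]
  ],
  "turn": [
    [0,0,0],
    [0,0,0],
    [0,0,0],
    [0,0,0],
    [0,0,0]
  ]
}}

```text
t: 6.63
tcp_pos: [0.5969, 0.0991, -0.0246]
tool_rot: [0.997, 0.075, -0.007, -0.0]
force: [-12.8, -3.9, 10.5]
finger_gap: 0.5
gripper_force: 6.8
```

```bash
python3 - <<'E'
from h import *
look(("wrist",))
from station import manip
p=manip.snapshot("wrist");cv2.imwrite("pics/w4.png",p["pixels"][...,::-1])
W,H=cloud(p);f=fix(W);
for c in(280,320,360):print([(r,int(W[r,c,2]*1000),int(f[r,c,0]),int(H[r,c,1])) for r in range(60,200,6)])
E
```

```text
6.63 tcp [-62.5   8.6] -0.0246 F [-12.8  -3.9  10.5]
wrist (array([-27.4,  -2.8]), array([99.8, 52.3]), 89.8) 21620
[(60, -1, 37, 6), (66, 0, 34, 4), (72, 0, 31, 6), (78, -1, 28, 4), (84, -1, 26, 6), (90, 28, 21, 9), (96, 28, 19, 10), (102, 28, 16, 8), (108, 29, 14, 8), (114, 28, 11, 8), (120, 28, 9, 9), (126, 28, 6, 8), (132, 28, 4, 9), (138, 28, 1, 9), (144, 28, 0, 4), (150, 38, -2, 170), (156, 39, -4, 168), (162, 39, -6, 166), (168, 38, -9, 166), (174, 38, -11, 170), (180, 38, -14, 169), (186, 39, -16, 169), (192, 38, -19, 169), (198, 39, -22, 168)]
[(60, 0, 37, 6), (66, -1, 34, 6), (72, 0, 31, 6), (78, -1, 28, 6), (84, -1, 26, 6), (90, 27, 21, 9), (96, 30, 18, 8), (102, 29, 16, 8), (108, 29, 14, 8), (114, 29, 11, 8), (120, 29, 9, 9), (126, 28, 6, 8), (132, 28, 4, 9), (138, 29, 1, 9), (144, 27, 0, 6), (150, 38, -2, 169), (156, 38, -4, 169), (162, 39, -6, 168), (168, 39, -9, 166), (174, 39, -11, 166), (180, 38, -14, 166), (186, 39, -16, 166), (192, 42, -18, 21), (198, 39, -22, 13)]
[(60, 0, 37, 7), (66, -1, 34, 5), (72, -1, 31, 4), (78, 0, 28, 6), (84, 0, 26, 6), (90, 29, 21, 8), (96, 29, 19, 8), (102, 29, 16, 8), (108, 29, 14, 8), (114, 30, 11, 8), (120, 28, 9, 9), (126, 30, 6, 8), (132, 28, 4, 9), (138, 30, 1, 9), (144, 28, 0, 4), (150, 39, -1, 170), (156, 38, -4, 170), (162, 38, -6, 169), (168, 40, -9, 169), (174, 39, -11, 168), (180, 38, -14, 170), (186, 38, -17, 88), (192, 39, -19, 13), (198, 39, -22, 14)]
```

View pics/w4.png

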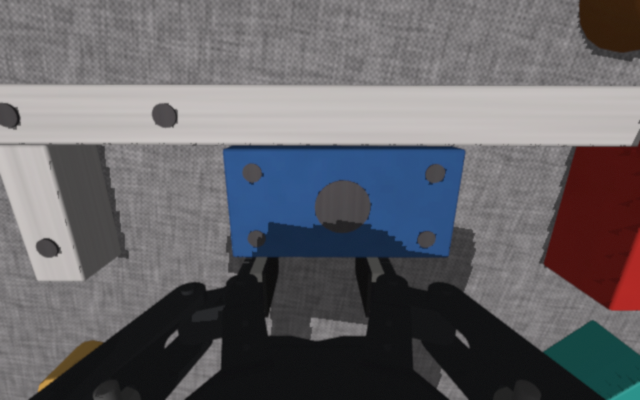

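The wrist view shows the block at (345,200) with its far edge at row 148 flush along the rail's front at row 145. The red arm is at (600,220) and the end stop at (60,210). I'll retreat, rise and turn to face along the rail.

>>> {"api": "apply_moves", "payload": {
  "claw": [0,0,0,0,0],
  "travel": [
    [-0.02,0,0],
    [-0.05,0,0],
    [-0.06,0,-0.03],
    [-0.06,0,-0.08],
    [-0.06,0,-0.13]
  ],
  "turn": [
    [0,0,0],
    [0,0,0],
    [0,0,0],
    [0,0,0],
    [0,0,0]
  ]
}}

```text
t: 7.15
tcp_pos: [0.5557, 0.0925, 0.0794]
tool_rot: [0.997, 0.075, -0.001, -0.0]
force: [1.6, 0.8, 0.2]
finger_gap: 0.5
gripper_force: 0.0
```

```bash
python3 - <<'E'
from h import *
look(("wrist","side"))
from station import manip
to(manip.sense(),wor(-52,-190),.08,A+np.pi/2)
E
```

```text
7.15 tcp [-104.2    8.2] 0.0794 F [1.6 0.8 0.2]
wrist (array([-26.4,  -3. ]), array([99.2, 49. ]), 89.9) 7896
side (array([-27.9,  -0.5]), array([98.5, 46.6]), 89.8) 667
travel [0.0559 0.2464 0.0088] turn [ 0.0048 -0.0034 -0.5   ]
```

>>> {"api": "apply_moves", "payload": {
  "claw": [-1,-1,-1,-1,-1],
  "travel": [
    [0.01,0.05,0],
    [0.022,0.1,0],
    [0.034,0.15,0],
    [0.045,0.2,0],
    [0.056,0.246,0]
  ],
  "turn": [
    [0,0,-0.039],
    [0,0,-0.078],
    [0,0,-0.117],
    [0,0,-0.156],
    [0,0,-0.195]
  ]
}}

```text
t: 7.67
tcp_pos: [0.6323, -0.0977, 0.0793]
tool_rot: [0.927, 0.375, 0.001, 0.001]
force: [1.3, 0.1, -0.2]
finger_gap: 0.004
gripper_force: 0.0
```

>>> {"api": "apply_moves", "payload": {
  "claw": [-1,-1,-1,-1,-1],
  "travel": [
    [0,0,0],
    [0,0,0],
    [0,0,0],
    [0,0,0],
    [0,0,0]
  ],
  "turn": [
    [0,0,-0.039],
    [0,0,-0.078],
    [0,0,-0.117],
    [0,0,-0.156],
    [0,0,-0.195]
  ]
}}

```text
t: 8.08
tcp_pos: [0.6315, -0.0958, 0.0789]
tool_rot: [0.771, 0.637, 0.001, 0.001]
force: [-0.4, -0.1, -0.7]
finger_gap: 0.001
gripper_force: 0.0
```

>>> {"api": "apply_moves", "payload": {
  "claw": [-1,-1,-1,-1,-1],
  "travel": [
    [0,0,0],
    [0,0,0],
    [0,0,0],
    [0,0,0],
    [0,0,0]
  ],
  "turn": [
    [0,0,-0.039],
    [0,0,-0.078],
    [0,0,-0.11],
    [0,0,-0.11],
    [0,0,-0.11]
  ]
}}

```text
t: 8.5
tcp_pos: [0.6311, -0.0954, 0.0791]
tool_rot: [0.653, 0.758, 0.0, 0.001]
force: [-0.2, 0.3, -0.4]
finger_gap: 0.001
gripper_force: 0.0
```

```bash
python3 - <<'E'
from h import *
look(("side",))
from station import manip
to(manip.sense(),wor(-52,-185),.03,A+np.pi/2)
p=manip.snapshot("wrist");cv2.imwrite("pics/w5.png",p["pixels"][...,::-1]);np.savez("w5.npz",**p)
W,H=cloud(p);f=fix(W);z=W[...,2]*1000
m=((H[...,0]<6)|(H[...,0]>172))&(H[...,1]>120)&(z>36)&(z<50);print("red",np.nanpercentile(f[m],[1,50,99],axis=0).round(1).tolist(),np.median(z[m]))
m=((H[...,0]<6)|(H[...,0]>172))&(H[...,1]>120)&(z>40)&(z<50)&(f[...,0]<-10);print("arm",np.nanpercentile(f[m],[1,50,99],axis=0).round(1).tolist(),np.median(z[m]))
for c in(308,320,332):print([(r,int(z[r,c]),int(f[r,c,0]),int(f[r,c,1])) for r in range(200,300,6)])
E
```

```text
8.5 tcp [ -57.9 -188.9] 0.0791 F [-0.2  0.3 -0.4]
side (array([-27.8,  -1. ]), array([99. , 46.7]), 89.7) 663
travel [0.0049 0.0074 0.0614] turn [ 0.0003  0.0001 -0.0008]
red [[-75.1, -164.1], [-15.6, -140.6], [27.0, -129.5]] 44.13004444353009
arm [[-75.7, -148.5], [-42.9, -139.1], [-10.6, -129.7]] 44.10527511085901
[(200, -1, -66, -195), (206, -1, -66, -201), (212, 0, -66, -207), (218, -1, -66, -213), (224, 0, -66, -219), (230, 0, -66, -226), (236, 0, -66, -232), (242, 125, -62, -178), (248, 133, -62, -178), (254, 139, -62, -177), (260, 144, -62, -178), (266, 151, -62, -177), (272, 152, -62, -179), (278, 160, -62, -177), (284, 165, -61, -176), (290, 169, -61, -177), (296, 172, -61, -177)]
[(200, 0, -54, -194), (206, 0, -54, -201), (212, 0, -54, -207), (218, -1, -54, -213), (224, 0, -54, -219), (230, 0, -54, -225), (236, 0, -54, -232), (242, 126, -56, -177), (248, 133, -56, -178), (254, 139, -56, -178), (260, 144, -57, -178), (266, 150, -57, -178), (272, 154, -57, -178), (278, 154, -57, -181), (284, 153, -57, -184), (290, 154, -57, -187), (296, 154, -57, -190)]
[(200, 0, -43, -194), (206, 0, -43, -201), (212, 0, -43, -206), (218, 0, -43, -213), (224, -1, -43, -220), (230, -1, -42, -226), (236, 0, -42, -232), (242, -1, -42, -239), (248, 124, -50, -182), (254, 132, -50, -181), (260, 137, -51, -182), (266, 142, -51, -182), (272, 156, -52, -177), (278, 163, -52, -175), (284, 164, -52, -177), (290, 168, -52, -177), (296, 173, -53, -176)]
```

View pics/w5.png

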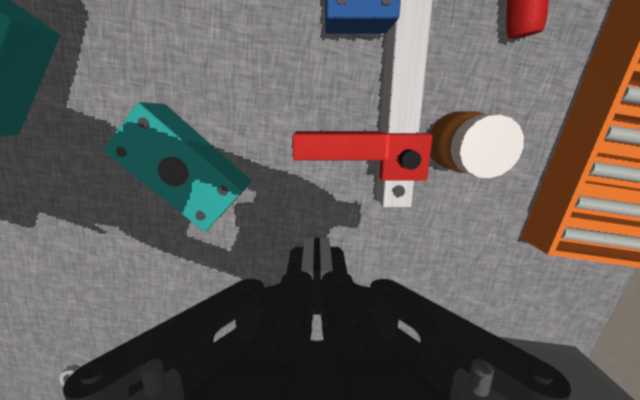

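The wrist view shows the red arm at (340,147), its knob at (408,158), the shut fingers at (317,250) ready outside it, and the turquoise block at (175,165) clear of the path. Fingertips are about 120 mm up. I'll descend 98 mm and push along the rail.

>>> {"api": "apply_moves", "payload": {
  "claw": [-1,-1,-1,-1,-1],
  "travel": [
    [0,0.0075,0.04],
    [0,0.0075,0.08],
    [0,0.0075,0.11],
    [0,0.0075,0.122],
    [0.015,0.0075,0.122]
  ],
  "turn": [
    [0,0,0],
    [0,0,0],
    [0,0,0],
    [0,0,0],
    [0,0,0]
  ]
}}

```text
t: 9.02
tcp_pos: [0.6337, -0.0838, -0.021]
tool_rot: [0.653, 0.757, -0.001, -0.001]
force: [-0.5, 0.2, 0.7]
finger_gap: 0.005
gripper_force: 0.0
```

>>> {"api": "apply_moves", "payload": {
  "claw": [-1,-1,-1,-1,-1],
  "travel": [
    [0.01,0,0],
    [0.02,0,0],
    [0.03,0,0],
    [0.04,0,0],
    [0.05,0,0]
  ],
  "turn": [
    [0,0,0],
    [0,0,0],
    [0,0,0],
    [0,0,0],
    [0,0,0]
  ]
}}

```text
t: 9.43
tcp_pos: [0.63, -0.0425, -0.0168]
tool_rot: [0.652, 0.759, 0.001, 0.002]
force: [0.1, -1.5, 1.4]
finger_gap: -0.002
gripper_force: 1.0
```

```bash
cat >> h.py <<'E'
def red():
    from station import manip
    p=manip.snapshot("wrist");W,H=cloud(p);f=fix(W);z=W[...,2]*1000
    m=((H[...,0]<6)|(H[...,0]>172))&(H[...,1]>120)&(z>40)&(z<50)&(f[...,0]<-10);print("arm",np.nanpercentile(f[m],[1,50,99],axis=0).round(1).tolist())
    for c in(308,326):print([(r,int(z[r,c]),int(f[r,c,0]),int(f[r,c,1])) for r in range(232,262,6)])
E
python3 -c "
from h import *
look();red()"
```

```text
9.43 tcp [ -51.1 -136.4] -0.0168 F [ 0.1 -1.5  1.4]
wrist (array([-26.4, -36.8]), array([32.5, 49.6]), 89.9) 10515
side (array([-28. ,  -0.8]), array([99.8, 46.6]), 89.5) 663
arm [[-75.7, -123.0], [-43.2, -112.3], [-10.6, -103.6]]
[(232, 43, -56, -112), (238, 43, -56, -115), (244, 43, -56, -118), (250, 44, -56, -121), (256, 44, -56, -124)]
[(232, 44, -48, -112), (238, 44, -48, -115), (244, 44, -48, -118), (250, 44, -48, -121), (256, 44, -48, -124)]
```

>>> {"api": "apply_moves", "payload": {
  "claw": [-1,-1,-1,-1,-1],
  "travel": [
    [0.01,0,0],
    [0.02,0,0],
    [0.03,0,0],
    [0.04,0,0],
    [0.05,0,0]
  ],
  "turn": [
    [0,0,0],
    [0,0,0],
    [0,0,0],
    [0,0,0],
    [0,0,0]
  ]
}}

```text
t: 10.0
tcp_pos: [0.6232, -0.0028, -0.0182]
tool_rot: [0.652, 0.758, 0.0, 0.001]
force: [1.9, -1.9, 1.8]
finger_gap: -0.001
gripper_force: 1.0
```

>>> {"api": "apply_moves", "payload": {
  "claw": [-1,-1,-1,-1,-1],
  "travel": [
    [0.008,0,0],
    [0.016,0,0],
    [0.024,0,0],
    [0.032,0,0],
    [0.04,0,0]
  ],
  "turn": [
    [0,0,0],
    [0,0,0],
    [0,0,0],
    [0,0,0],
    [0,0,0]
  ]
}}

```text
t: 10.42
tcp_pos: [0.6185, 0.0273, -0.0183]
tool_rot: [0.651, 0.759, -0.0, 0.001]
force: [1.9, -5.8, 0.5]
finger_gap: -0.002
gripper_force: 3.3
```

```bash
python3 -c "
from h import *
look();red()"
```

```text
10.42 tcp [-52.  -65.6] -0.0183 F [ 1.9 -5.8  0.5]
wrist (array([-26.6,   7.6]), array([84. , 49.7]), 89.6) 21587
side (array([-27.7,  18. ]), array([ 47.1, 100.6]), 0.3) 711
arm [[-75.4, -52.7], [-43.0, -42.0], [-10.6, -33.2]]
[(232, 44, -56, -41), (238, 43, -56, -44), (244, 43, -56, -47), (250, 43, -56, -50), (256, 44, -56, -53)]
[(232, 44, -48, -41), (238, 44, -48, -43), (244, 44, -48, -46), (250, 43, -48, -50), (256, 45, -48, -52)]
```

Block is sliding squarely, still flush. About 63 mm remain.

>>> {"api": "apply_moves", "payload": {
  "claw": [-1,-1,-1,-1,-1],
  "travel": [
    [0.008,0,0],
    [0.016,0,0],
    [0.024,0,0],
    [0.032,0,0],
    [0.04,0,0]
  ],
  "turn": [
    [0,0,0],
    [0,0,0],
    [0,0,0],
    [0,0,0],
    [0,0,0]
  ]
}}

```text
t: 10.98
tcp_pos: [0.6133, 0.0587, -0.0184]
tool_rot: [0.652, 0.758, -0.001, 0.001]
force: [2.2, -6.3, 0.6]
finger_gap: -0.001
gripper_force: 3.1
```

>>> {"api": "apply_moves", "payload": {
  "claw": [-1,-1,-1,-1,-1],
  "travel": [
    [0.007,0,0],
    [0.014,0,0],
    [0.02,0,0],
    [0.025,0,0],
    [0.03,0,0]
  ],
  "turn": [
    [0,0,0],
    [0,0,0],
    [0,0,0],
    [0,0,0],
    [0,0,0]
  ]
}}

```text
t: 11.4
tcp_pos: [0.6098, 0.0825, -0.0184]
tool_rot: [0.652, 0.759, -0.0, 0.001]
force: [1.6, -5.0, 0.2]
finger_gap: -0.002
gripper_force: 3.0
```

```bash
python3 -c "
from h import *
look();red()"
```

```text
11.4 tcp [-52.3  -9.7] -0.0184 F [ 1.6 -5.   0.2]
wrist (array([-26.3,  63.7]), array([84.3, 49.7]), 89.8) 21646
side (array([-27.6,  72.8]), array([100.4,  47.2]), 89.8) 832
arm [[-75.3, 2.5], [-42.9, 13.3], [-10.6, 22.1]]
[(232, 44, -56, 14), (238, 44, -56, 11), (244, 44, -56, 8), (250, 43, -56, 4), (256, 44, -56, 2)]
[(232, 45, -48, 14), (238, 44, -48, 11), (244, 43, -48, 8), (250, 43, -48, 4), (256, 43, -48, 1)]
```

>>> {"api": "apply_moves", "payload": {
  "claw": [-1,-1,-1,-1,-1],
  "travel": [
    [0.003,0,0],
    [0.006,0,0],
    [0.008,0,0],
    [0.01,0,0],
    [0.011,0,0]
  ],
  "turn": [
    [0,0,0],
    [0,0,0],
    [0,0,0],
    [0,0,0],
    [0,0,0]
  ]
}}

```text
t: 11.97
tcp_pos: [0.6088, 0.0893, -0.0184]
tool_rot: [0.651, 0.759, -0.001, 0.002]
force: [1.4, -14.2, 0.5]
finger_gap: 0.001
gripper_force: 7.2
```

>>> {"api": "apply_moves", "payload": {
  "claw": [-1,-1,-1,-1,-1],
  "travel": [
    [0.001,0,0],
    [0.002,0,0],
    [0.003,0,0],
    [0.004,0,0],
    [0.005,0,0]
  ],
  "turn": [
    [0,0,0],
    [0,0,0],
    [0,0,0],
    [0,0,0],
    [0,0,0]
  ]
}}

```text
t: 12.38
tcp_pos: [0.6089, 0.0892, -0.0183]
tool_rot: [0.65, 0.76, -0.003, 0.003]
force: [2.4, -25.9, 0.4]
finger_gap: 0.003
gripper_force: 13.1
```

>>> {"api": "apply_moves", "payload": {
  "claw": [-1,-1,-1,-1,-1],
  "travel": [
    [-0.02,0,0],
    [-0.05,0,0],
    [-0.06,0,-0.04],
    [-0.06,0,-0.09],
    [-0.06,0,-0.14]
  ],
  "turn": [
    [0,0,0],
    [0,0,0],
    [0,0,0],
    [0,0,0],
    [0,0,0]
  ]
}}

```text
t: 12.8
tcp_pos: [0.612, 0.0488, 0.0928]
tool_rot: [0.653, 0.758, -0.002, -0.004]
force: [0.9, -0.3, -0.3]
finger_gap: 0.001
gripper_force: 0.0
```

```bash
python3 - <<'E'
from h import *
look();red()
from station import manip
a=manip.snapshot("wrist")["pixels"];b=manip.snapshot("side")["pixels"]
cv2.imwrite("pics/fin.png",np.hstack([cv2.resize(a,(480,300)),cv2.resize(b[140:340,160:480],(320,300))])[...,::-1])
E
```

```text
12.8 tcp [-55.2 -43.4] 0.0928 F [ 0.9 -0.3 -0.3]
wrist (array([-26.2,  68.5]), array([49.1, 80.3]), 0.0) 6499
side (array([-27.5,  79.3]), array([100.5,  47.5]), 89.6) 838
arm [[-75.0, 8.4], [-42.9, 18.1], [-10.7, 27.5]]
[(232, 0, -56, -92), (238, 142, -53, -33), (244, 149, -53, -33), (250, 156, -53, -33), (256, 160, -53, -34)]
[(232, 0, -37, -92), (238, 141, -44, -33), (244, 148, -44, -33), (250, 155, -44, -33), (256, 161, -45, -33)]
```

View pics/fin.png

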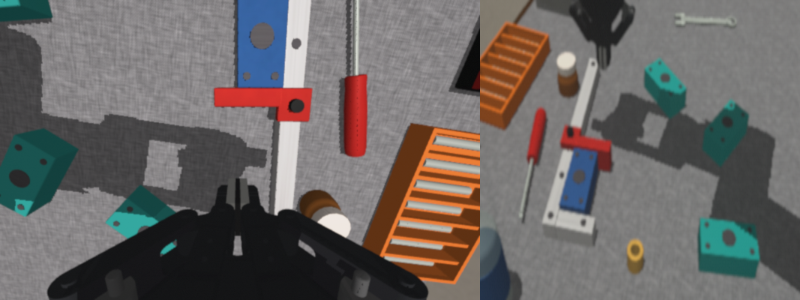

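The left panel shows the block at (262,40) against the rail with the red arm at (262,98) touching it. The right panel shows it closed between the red stop at (585,150) and the end stop at (570,228). Nothing else has shifted and the arm is clear.

```bash
python3 -c "
from station import manip
print(manip.sign_off())"
```

```text
the job is handed in; nothing more can be done
None
```

The job is handed in at about 13 s: the blue block lies flush against the rail, snug between the end stop and the red sliding stop, and the bystanders showed no movement in the final pictures.

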